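# Refit the filter of a router's dust unit and hold its bayonet cap at purge

## Task

Put the router's dust unit back together: slide the flat filter cassette down into the slot of the grey housing until its head strip lies flat on the housing, then set the black bayonet cap into the neck of the clear chip pot and turn it clockwise to the purge position, half-way to its lock and short of the click. The cap springs back when let go, so finish while still gripping it there, seated and at rest. Leave the tools and parts on the bench where they are.

Things in the scene. Friction and masses are not known exactly. Their poses are not given: they have to be found in the camera images.
- filter_unit: Dust filter unit, fixed to the bench; origin under the centre of its base plate, 170 (x) x 330 (y) x 10, z up, front -x towards the robot. Its +y half is a grey steel housing 140 (x) x 136 (y), flat top 110 above the bench, slotted; its -y half a clear chip pot 110 in diameter with an aluminium collar, the neck, 100 in diameter, rim 125 above the bench. Motor and pipe behind (+x) are lower.
- slot (a point): Centre of the slot's mouth, level with the housing's top, at (0, 78, 110) in the unit's frame, axes as the unit. The slot is 20 (x) x 103 (y), straight down 70, with a 4 mm 45-degree lead-in round the mouth (28 x 111 at the top face). Cassette fully home: its head strip lies on the housing, its origin 62 below this point.
- neck (a point): Centre of the collar's rim, at (0, -88, 125) in the unit's frame, axes as the unit. Bore 63 in diameter (69 at its bevelled mouth) in a lip 8 thick, 79 below. Two entry gaps 18 wide cut the lip on the +x and -x sides. Rim marks, on both sides: bar at the gap, one dot half way (0.70 rad clockwise from above), two dots at lock (1.40). Stops block anticlockwise. Cap seated: its origin 17 below this point.
- cassette: Filter cassette, about 0.22 kg: slab 18 (x) x 100 (y) x 62 tall, aluminium frame with white pleats, below a head strip 36 x 116 x 5. Origin centre of the underside, z up. Starts upright in the groove of the wooden rest, underside 15 above the bench. Either way round fits the slot.
- cassette_tab (a point): On the cassette: centre of its upright grip tab, 12 thick (cassette x) x 56 long (y) x 32 tall, standing on the head strip from 67 to 99 above the underside; this point is 83 above the underside, axes as the cassette.
- rest: Wooden rest, fixed, 75 (x) x 150 (y) x 37 tall, with a groove 21 wide and 22 deep along y in which the cassette stands; origin centre of the underside. Left or right of the unit, nearer the robot; the cap is on the other side.
- cap: Black bayonet cap, about 0.16 kg, upright on its plug on the bench; origin centre of the underside, z up. Plug 58 in diameter, 17 tall, chamfered foot; two lugs on +x and -x, 10 wide, 73 over both, 1 to 7.5 above the underside; rim disc 84 in diameter from 17 to 25. In line with the gaps it drops in until the disc lies on the collar, then turns clockwise, 1.5 mm play up and down.
- cap_bar (a point): On the cap: centre of its grip bar, 72 long (cap x, in line with the lugs) x 14 thick (y) x 34 tall, from 25 to 59 above the underside; this point is 42 above the underside, axes as the cap. The cap fits either way round.
- valve_ring (a joint): Sprung purge ring in the neck, pushed round by the cap's lugs: 0 at rest, grows as the cap turns clockwise, about 0.11 rad behind the cap's angle from the gaps. Half way (purge) is 0.585; click balls resist from about 0.82 and give way at about 1.05; 1.285 is locked. At half way the return spring takes about 0.11 N m and turns the cap back if let go.
- hole_plate: bystander: flat aluminium plate 75 x 150 x 5 with two 48 mm holes, lying near the robot; origin centre of underside
- wrench: bystander: steel spanner 180 long; origin centre of underside
- screwdriver: bystander: black-handled screwdriver 200 long; origin centre of underside
- brush: bystander: wooden-handled chip brush 200 long; origin centre of underside
- jar: bystander: closed glass jar, 64 diameter, 75 tall; origin centre of underside
- clamp: bystander: steel bridge clamp 110 x 28 x 62 tall; origin centre of underside
- bit_block: bystander: wooden block 60 x 120 x 30 with upright router bits, 74 tall in all; origin centre of underside
- nut: bystander: steel collet nut, ring 32 diameter, 18 tall; origin centre of underside
Things that resemble listed ones, but are neither listed nor needed, are in the scene too. Of the things that look like the cassette, the largest one is meant.

How it is judged:
On the way, in this order (a step that is already met when the one before it is completed fails the run):
1. the filter cassette is fully home in the slot (horizontal distance between cassette and slot below 0.003 m and z of cassette in the frame of slot below -0.0595 m and angle between the y axis of cassette and the y axis of slot, either way round below 0.05 rad and angle between cassette's own z axis and vertical below 0.05 rad), for 0.2 s.
2. the cap is seated in the neck, its lugs through the entry gaps (horizontal distance between cap and neck below 0.0035 m and z of cap in the frame of neck below -0.0145 m and angle between cap's own z axis and vertical below 0.07 rad), for 0.1 s.
At the end, for the whole second after the job is handed in: Cassette home in the slot (head strip within 2.5 mm of the housing, centred within 3 mm); cap seated in the neck (within 2.5 mm of the collar, centred within 3.5 mm) and held still by the fingers (over 2 N), valve ring between 0.44 and 0.73 rad: half-way to lock within 8 degrees (all of step 1 and all of step 2 and value of joint valve_ring between 0.44 and 0.73 rad and angle between the x axis of cap and the x axis of neck, either way round between 0.5 and 0.9 rad and contact force between the fingers and cap above 2 N and angular speed of cap below 0.15 rad/s and linear speed of cap below 0.02 m/s); the arm keeps its last pose, push and grip.
It fails at once if the cap is turned on into the lock click (value of joint valve_ring above 0.95 rad).
It fails at once if a tool or part on the bench is moved more than 30 mm (distance of any of hole_plate, wrench, screwdriver, brush, jar, clamp, bit_block, nut from where it was at the start of the episode above 0.03 m).
It also fails if it takes over 69 s, if anything falls off the work surface, if the arm or the gripper's body presses on something with over 40 N, if the wrist force passes 120 N, or if a joint passes its speed limit or range.

## Robot

A 6-joint arm with a two-finger parallel gripper is mounted at the origin on the work surface. World frame = base frame: x ahead of the robot, y to its left, z up, the work surface at z = 0. Lengths are in m, angles in rad, forces in N, time in s.
With the tool pointing down it reaches from about 0.35 to 0.975 m from the base axis. Payload 4.9 kg.
Tool frame: the origin (TCP) lies midway between the tips of the shut fingers; the grasp point (between the pads) lies 19 mm behind it; z points along the fingers, y is the direction in which the jaws open and shut (so a half turn about z gives the same grasp; the last joint's range is limited). The gripper opens to 85 mm and grips with 20 to 120 N. Pads are 22 mm wide; open, the fingers measure 114 mm over their backs; the gripper's body (76 mm by 85 mm) begins 54 mm behind the grasp point. The pads swing forward as they close: fully open they stand 13 mm farther back than shut.
Start: joints at [1.043, 0.053, 1.613, -0, 1.476, -0.119], TCP at [0.248, 0.573, 0.231] pointing down, gripper open.
Joint ranges: [-3.01, 3.01], [-1.01, 2.22], [0.06, 2.58], [-1.02, 4.17], [0.09, 2.62], [-3.14, 3.14]. Speed limits (rad/s): [2.57, 2.57, 3.14, 3.14, 3.14, 3.14].

## Interface

Orientations are given as a unit quaternion [w, x, y, z].
In Python, from plant import manip, cams gives the robot as it stands.
- The arm moves only by the tool jog_arm, never from a script. Its argument "targets" is a list of rows, each a list of 4 numbers: the shift along the tool's x, y, z in m, then the turn about the tool's z in degrees. A call has 1 to 5 rows; each row is the pose to reach, as a shift and turn from the pose commanded when the call began, along the tool's axes at that moment; what a row does not reach only later rows make up. A row lasts 1/12 s, in which the tool goes at most 41.7 mm and 7.16 degrees, less where a joint would pass 70% of its speed; a pose out of reach is approached as far as the arm can. A call with a gripper value outside its range is refused whole. "fingers" is the opening, from 0 (shut) to 1 (fully open), set as the call begins (left out, the last holds). The fingers move at their own pace and stop on an object; the grip force is fixed at half the most. Time passes only in rows, so rows that repeat a pose let the fingers close. It gives the time, the measured TCP pose, the force and the opening at its end, in the units of the state.
- manip.state(): the state, without advancing time (a new reading comes with each control period).
- cams.grab_frame(name): name is "side" or "top"; returns the picture (420x560x3 uint8, red, green, blue); there is no depth.
- cams.get_calibration(name): a dict with "camera_matrix" (3x3 intrinsics, pixels), "cam_to_world" (4x4, takes a point from camera to world coordinates). Camera axes: x right, y up, looking along -z (the intrinsics and any distortion apply to the point x, -y, -z); pixel columns grow to the right and rows downward; lengths in m; the calibration is good to about 2 mm. A picture is of the moment at which its call begins. get_calibration takes no time and is no camera call.
- manip.job_done(): hands the job in, once; it reports no verdict.
The state is a dict: "time": time; "joint_pos": joint angles; "joint_vel": joint speeds; "joint_efforts": joint torques, N m; "tool_pos": TCP position; "tool_rot": TCP orientation; "contact_force": force on the tool from outside, world axes, zero at the start; "ft_torque": the same for the moment, N m; "gripper_width": opening from 0.0 (shut) to 1.0 (fully open).
Only numpy, scipy, OpenCV 4.12 (cv2) and the standard library are available. Lean on these libraries where they do the work, as an engineer would, in place of code of your own. Each camera call takes 0.05 s, during which the arm holds its last target. There are 200 camera calls.

## Working session

There is one attempt and no reset: what is moved stays moved. The work goes in short steps, Python scripts to look and compute and a tool call to move; the robot and the scene stay as the last step left them, time stands still between calls to the robot, and variables do not carry over. Pictures are saved under pics/ and viewed, about 8 in all and at most 12, crops included, and the job is handed in when it is done.

Besides the shell and the picture viewer there is one more tool, called after "Emit:" by a JSON object that holds its "method" and its "body". jog_arm: Moves the arm, as the interface text tells. Its arguments: {"type":"object","properties":{"targets":{"type":"array"},"fingers":{"type":"number"}},"required":["targets"]}

```bash
mkdir -p pics; ls
python3 - <<'E'
from plant import manip,cams
import cv2,numpy as np
for n in("top","side"):
    f=cams.grab_frame(n); cv2.imwrite(f"pics/{n}0.png",f[:,:,::-1])
    c=cams.get_calibration(n); print(n,np.round(c["camera_matrix"],1).tolist(),np.round(c["cam_to_world"],3).tolist(),c.keys())
s=manip.state();print(s)
E
```

```text
pics
top [[444.0, 0.0, 275.3], [0.0, 444.0, 214.2], [0.0, 0.0, 1.0]] [[0.017, 0.996, -0.085, 0.364], [-1.0, 0.017, 0.003, -0.001], [0.005, 0.085, 0.996, 1.353], [0.0, 0.0, 0.0, 1.0]] dict_keys(['camera_matrix', 'cam_to_world'])
side [[504.8, 0.0, 279.4], [0.0, 504.8, 204.5], [0.0, 0.0, 1.0]] [[0.9, 0.271, -0.342, 0.034], [-0.437, 0.584, -0.684, -0.918], [0.014, 0.765, 0.644, 1.001], [0.0, 0.0, 0.0, 1.0]] dict_keys(['camera_matrix', 'cam_to_world'])
{'time': 0.1, 'joint_pos': array([ 1.04297234e+00,  5.32931362e-02,  1.61417486e+00, -4.62775499e-06,
        1.47601481e+00, -1.18989607e-01]), 'joint_vel': array([ 1.80911617e-04, -7.37815240e-04, -4.46570265e-03, -3.66048671e-05,
       -2.20479489e-03,  1.50605472e-03]), 'joint_efforts': array([ 1.38073792e-04, -3.94904780e+01, -3.71364033e+01, -1.32350592e-04,
        3.89972629e-03,  9.36348471e-06]), 'tool_pos': array([0.24816545, 0.57299202, 0.23017369]), 'tool_rot': array([-2.98160199e-04,  2.02996212e-01,  9.79179067e-01, -8.96814374e-04]), 'contact_force': array([ 0.10644624, -0.80840364,  0.32352933]), 'ft_torque': array([-0.02030393, -0.00185321, -0.01475035]), 'gripper_width': 0.9983946331585019}
```

View pics/top0.png

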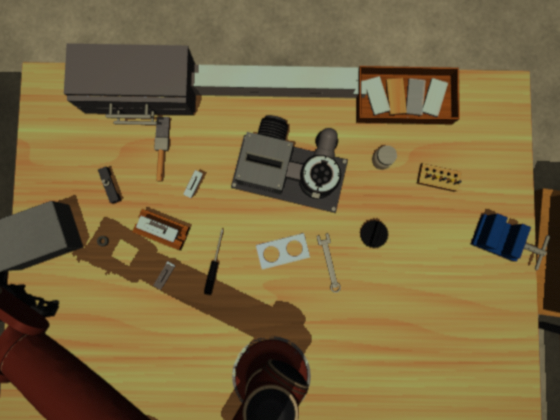

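View pics/side0.png

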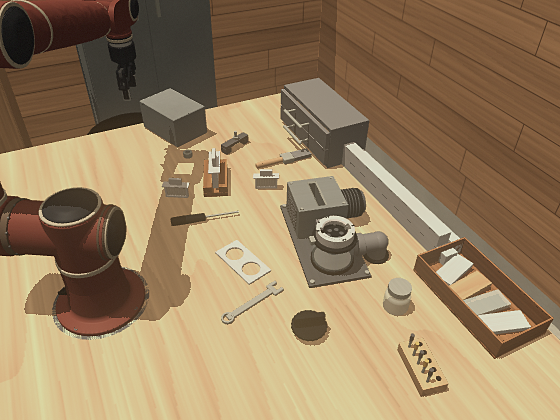

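Top picture: the unit is at (290,170), with the slot at (264,160) and the neck at (322,174). The cap is at (374,234). There are three cassette-like things, at (162,228) in the wooden rest, (194,184) and (164,275). The one in the rest is the largest and is the one described. I'll confirm it in enlarged crops.

```bash
cat > h.py <<'E'
from plant import manip,cams
import cv2,numpy as np
def cal(n):
    c=cams.get_calibration(n); return np.array(c["camera_matrix"]),np.array(c["cam_to_world"])
def unp(n,u,v,z):
    K,T=cal(n); d=np.linalg.inv(K)@[u,v,1]; d=T[:3,:3]@(d*[1,-1,-1]); return T[:3,3]+d*(z-T[2,3])/d[2]
def proj(n,P):
    K,T=cal(n); p=(np.atleast_2d(P)-T[:3,3])@T[:3,:3]*[1,-1,-1]; p=p@K.T; return p[:,:2]/p[:,2:]
def crop(img,u0,v0,w,h,s): return cv2.resize(img[v0:v0+h,u0:u0+w,::-1],None,fx=s,fy=s,interpolation=cv2.INTER_CUBIC)
E
python3 - <<'E'
from h import *
t=cv2.imread("pics/top0.png")[:,:,::-1]; s=cv2.imread("pics/side0.png")[:,:,::-1]
a=crop(t,125,165,100,75,4);a2=crop(t,225,110,130,105,4)[:,:]
b=crop(s,155,140,130,75,4)
cv2.imwrite("pics/c1.png",np.vstack([np.hstack([a,np.zeros((300,0,3),np.uint8)]),crop(t,325,195,100,75,4)]))
cv2.imwrite("pics/c2.png",crop(t,225,110,135,105,5))
cv2.imwrite("pics/c3.png",crop(s,155,140,130,75,6))
E
```

```text
(no output)
```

View pics/c1.png

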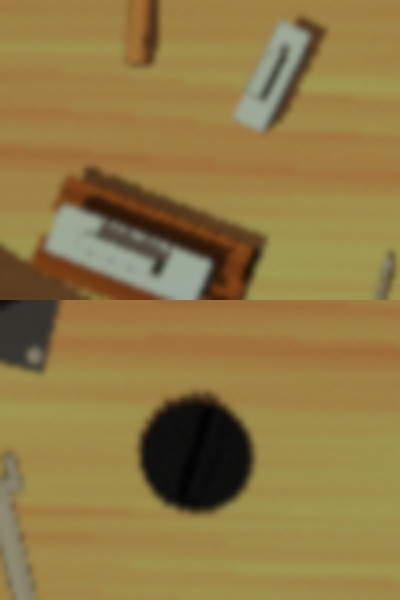

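View pics/c2.png

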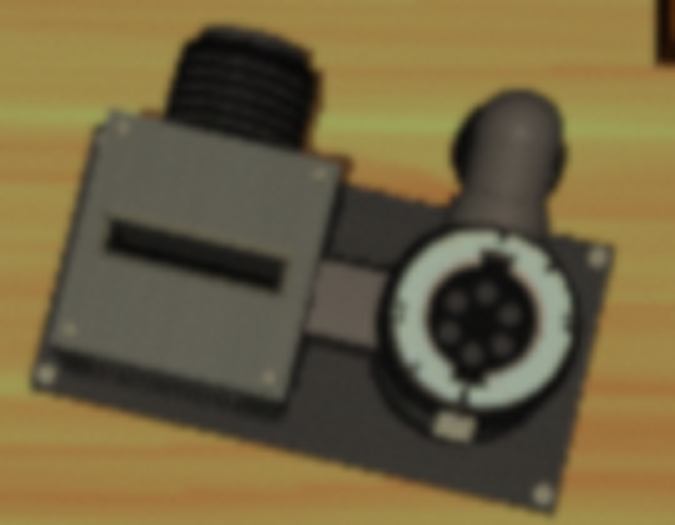

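Top crops show, in full pixels: slot mouth corners at about (247,153.5), (282.4,162.4), (281.2,168.4) and (245.6,159.6); neck centre at (321,174); cap disc at (374,233.3) with its bar tilted. The item in the rest is clearly the large cassette, with a strip about 40 px long against about 27 px for the loose ones. I'll compute poses and overlay the models on both views.

```bash
cat >> h.py <<'E'
def R(a): return np.array([[np.cos(a),-np.sin(a)],[np.sin(a),np.cos(a)]])
def rect(c,a,w,h,z):
    p=np.array([[-w,-h],[w,-h],[w,h],[-w,h]])/2@R(a).T+c; return np.c_[p,np.full(4,z)]
def circ(c,r,z): 
    t=np.linspace(0,2*np.pi,40); return np.c_[c[0]+r*np.cos(t),c[1]+r*np.sin(t),np.full(40,z)]
def draw(img,n,P,u0,v0,s,col):
    q=(proj(n,P)-[u0,v0]+.5)*s-.5; cv2.polylines(img,[np.round(q*16).astype(np.int32)],True,col,1,cv2.LINE_AA,4)
E
python3 - <<'E'
from h import *
def f(p,z,off,s): return np.array([unp("top",off[0]+u/s,off[1]+v/s,z) for u,v in p])
o=(225,110)
sl=f([(110,218),(287,262),(281,292),(103,248)],.110,o,5);print("slot",sl.round(4).tolist(),sl.mean(0))
nk=f([(480,320)],.125,o,5);print("neck",nk)
d=sl.mean(0)-nk[0];print(np.hypot(*d[:2]),"expect .166; ang of y axis",np.degrees(np.arctan2(d[1],d[0])))
bp=f([(598,258),(543,495),(45,375)],.012,o,5);print("screws",bp.round(4).tolist())
hs=f([(110,112),(340,165),(280,402),(55,340)],.110,o,5);print("hous",hs.round(4).tolist(),hs.mean(0))
c=f([(62,205),(212,260),(195,300),(45,250)],.082,(125,165),4);print("cass",c.round(4).tolist(),c.mean(0))
cp=f([(196,153)],.025,(325,195),4);print("cap",cp)
b=f([(208,105),(184,205)],.059,(325,195),4);print(b,b.mean(0),np.degrees(np.arctan2(*(b[0]-b[1])[1::-1])))
E
```

```text
slot [[0.6419, 0.0783, 0.11], [0.6184, -0.0227, 0.11], [0.6011, -0.0196, 0.11], [0.6246, 0.0818, 0.11]] [0.62148982 0.02945487 0.11      ]
neck [[ 0.58430747 -0.13094292  0.125     ]]
0.16465108151518915 expect .166; ang of y axis 76.94859833248161
screws [[0.6442, -0.215, 0.012], [0.4978, -0.182, 0.012], [0.566, 0.1219, 0.012]]
hous [[0.7033, 0.0796, 0.11], [0.6749, -0.052, 0.11], [0.5382, -0.02, 0.11], [0.5713, 0.1078, 0.11]] [0.6219517  0.02884482 0.11      ]
cass [[0.4604, 0.3812, 0.082], [0.4228, 0.2724, 0.082], [0.3941, 0.2835, 0.082], [0.428, 0.392, 0.082]] [0.42632429 0.33227553 0.082     ]
cap [[ 0.42559726 -0.30167726  0.025     ]]
[[ 0.4592679  -0.30282905  0.059     ]
 [ 0.38605597 -0.28514579  0.059     ]] [ 0.42266193 -0.29398742  0.059     ] -13.578874325958719
```

```bash
cat > ov.py <<'E'
from h import *
U=np.array([.6035,-.0515]);ua=np.radians(-12.9)
def models(U,ua,C,ca,P,pa):
    s=U+R(ua)@[0,.078];n=U+R(ua)@[0,-.088]
    return dict(unit=[rect(s,ua,.028,.111,.11),rect(U,ua,.17,.33,.01),circ(n,.05,.125),circ(n,.0345,.125)],
      cass=[rect(C,ca,.036,.116,.082),rect(C,ca,.012,.056,.114),rect(C,ca,.075,.15,.037)],
      cap=[circ(P,.042,.025),rect(P,pa,.072,.014,.059)]),s,n
E
python3 - <<'E'
from ov import *
t={n:cv2.imread(f"pics/{n}0.png")[:,:,::-1] for n in("top","side")}
from scipy.optimize import least_squares
s0=np.array([.62155,.0293]);n0=np.array([.5843,-.1309]);ua=np.arctan2(*(s0-n0)[::-1])-np.pi/2
U=((s0-R(ua)@[0,.078])+(n0+R(ua)@[0,.088]))/2
C=np.array([.4285,.331]);ca=np.radians(-19);P=np.array([.4256,-.3017]);pa=np.radians(-13.6)
M,s,n=models(U,ua,C,ca,P,pa);print(U,np.degrees(ua),s,n)
def tile(v,k,u0,v0,w,h,sc):
    im=np.ascontiguousarray(crop(t[v],u0,v0,w,h,sc))
    for Q in M[k]: draw(im,v,Q,u0,v0,sc,(0,255,0))
    return im
a=np.hstack([tile("top","unit",225,115,130,100,3),tile("side","unit",280,170,130,100,3)])
b=np.hstack([tile("top","cass",130,195,65,65,3),tile("side","cass",190,140,65,65,3),tile("top","cap",342,200,65,65,3),tile("side","cap",277,293,65,65,3)])
cv2.imwrite("pics/o1.png",np.vstack([a,b]))
E
```

```text
[ 0.6040574  -0.04592992] -13.0899203680787 [0.62172284 0.03004331] [ 0.58412716 -0.13164331]
```

View pics/o1.png

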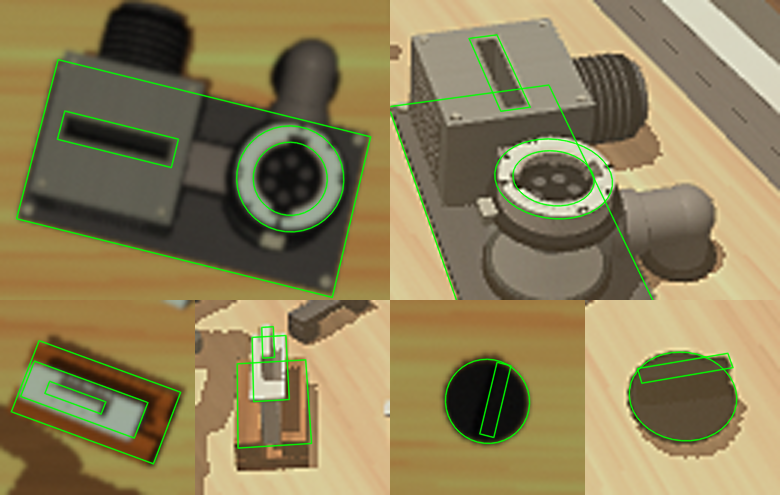

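The unit and cap overlays fit both views, and so does the tab in the side view. Unit yaw is about -13°, slot (0.6217,0.030), neck (0.584,-0.1315), cassette about (0.4285,0.331) with yaw about -19°. Next I move above the cassette.

Emit:
{"method": "jog_arm", "body": {"targets": [[-0.026,-0.015,0.003,0],[-0.052,-0.03,0.006,0],[-0.078,-0.045,0.009,0],[-0.104,-0.06,0.012,0],[-0.13,-0.075,0.015,0]], "fingers": 1}}

```text
time: 0.52
tool_pos: [0.3382, 0.4516, 0.2155]
tool_rot: [-0.0, 0.203, 0.979, -0.0]
contact_force: [-0.2, 0.5, 0.4]
gripper_width: 1.003
```

Emit:
{"method": "jog_arm", "body": {"targets": [[-0.026,-0.015,0.003,0],[-0.052,-0.03,0.006,0],[-0.078,-0.045,0.009,0],[-0.104,-0.06,0.012,0],[-0.131,-0.075,0.015,0]]}}

```text
time: 0.93
tool_pos: [0.4286, 0.3307, 0.2007]
tool_rot: [-0.0, 0.203, 0.979, -0.0]
contact_force: [-0.3, -0.3, -0.3]
gripper_width: 1.002
```

Emit:
{"method": "jog_arm", "body": {"targets": [[0,0,0,7],[0,0,0,14],[0,0,0,21],[0,0,0,28],[0,0,0,35]]}}

```text
time: 1.35
tool_pos: [0.4281, 0.3317, 0.2007]
tool_rot: [-0.0, 0.491, 0.871, -0.0]
contact_force: [1.6, -0.4, -0.2]
gripper_width: 1.002
```

Emit:
{"method": "jog_arm", "body": {"targets": [[0,0,0,7],[0,0,0,14],[0,0,0,21],[0,0,0,28],[0,0,0,35]]}}

```text
time: 1.77
tool_pos: [0.4279, 0.3319, 0.2007]
tool_rot: [-0.0, 0.73, 0.683, -0.001]
contact_force: [0.1, 1.0, -0.8]
gripper_width: 1.0
```

Emit:
{"method": "jog_arm", "body": {"targets": [[0,0,0,6],[0,0,0,12],[0,0,0,15.6],[0,0,0,15.6],[0,0,0,15.6]]}}

```text
time: 2.18
tool_pos: [0.4281, 0.332, 0.2009]
tool_rot: [-0.0, 0.814, 0.581, -0.0]
contact_force: [-1.3, -0.4, -0.3]
gripper_width: 0.997
```

```bash
cat >> h.py <<'E'
from scipy.spatial.transform import Rotation as Ro
def need(x,y,z,ya):
    "shift in tool axes and turn (deg) to bring TCP to x,y,z with tool y axis at world angle ya deg (mod 180)"
    s=manip.state();q=s["tool_rot"];M=Ro.from_quat(np.r_[q[1:],q[0]]).as_matrix()
    a=np.degrees(np.arctan2(M[1,1],M[0,1])); t=(a-ya+90)%180-90
    print("t",s["time"],"pos",s["tool_pos"].round(4),"yang",round(a,2),"tilt",M[:2,2].round(4),"F",s["contact_force"].round(1),"w",round(s["gripper_width"],3))
    print("need",((M.T@(np.array([x,y,z])-s["tool_pos"]))).round(4),round(t,2))
E
python3 - <<'E'
from h import *
from ov import models
need(.4285,.331,.15,-19)
C=np.array([.4285,.331]);M=models(C,0,C,np.radians(-19),C,0)[0]
o=[]
for n,u0,v0 in(("side",155,115),("top",115,180)):
    f=cams.grab_frame(n); im=np.ascontiguousarray(crop(f,u0,v0,100,110,4))
    for Q in M["cass"]: draw(im,n,Q,u0,v0,4,(0,255,0))
    o.append(im)
cv2.imwrite("pics/g1.png",np.hstack(o))
E
```

```text
t 2.1833 pos [0.4281 0.332  0.2009] yang -18.92 tilt [-0.0007 -0.0004] F [-1.3 -0.4 -0.3] w 0.997
need [-0.0007  0.0007  0.0509] 0.08
```

View pics/g1.png

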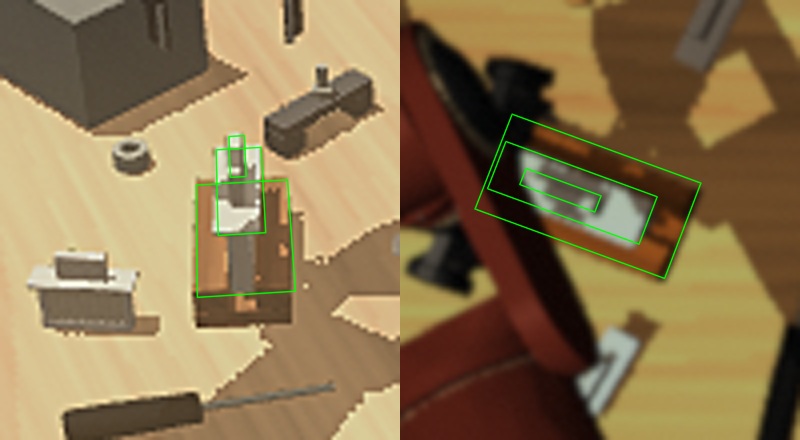

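The overlay matches within about 1 mm in both views. I descend and grip the tab.

Emit:
{"method": "jog_arm", "body": {"targets": [[-0.0005,0.0005,0.03,0],[-0.0005,0.0005,0.06,0],[-0.0005,0.0005,0.09,0],[-0.0005,0.0005,0.11,0],[-0.0005,0.0005,0.114,0]]}}

```text
time: 2.7
tool_pos: [0.4256, 0.3297, 0.0824]
tool_rot: [-0.0, 0.814, 0.581, -0.004]
contact_force: [-1.0, -0.3, -0.2]
gripper_width: 1.001
```

Emit:
{"method": "jog_arm", "body": {"targets": [[0,0,0,0],[0,0,0,0],[0,0,0,0],[0,0,0,0],[0,0,0,0]], "fingers": 0}}

```text
time: 3.12
tool_pos: [0.4296, 0.3321, 0.0891]
tool_rot: [0.0, 0.814, 0.581, 0.002]
contact_force: [-1.1, 0.1, 0.4]
gripper_width: 0.298
```

Emit:
{"method": "jog_arm", "body": {"targets": [[0,0,0,0],[0,0,0,0],[0,0,0,0],[0,0,0,0],[0,0,0,0]]}}

```text
time: 3.53
tool_pos: [0.4283, 0.3322, 0.0886]
tool_rot: [-0.001, 0.814, 0.58, 0.0]
contact_force: [-4.1, 0.6, 6.0]
gripper_width: 0.132
```

```bash
python3 -c "
from h import *
need(.428,.331,.087,-19)"
```

```text
t 3.5333 pos [0.4283 0.3322 0.0886] yang -19.06 tilt [-0.0009  0.0015] F [-4.1  0.6  6. ] w 0.132
need [-0.0012  0.      0.0016] -0.06
```

Emit:
{"method": "jog_arm", "body": {"targets": [[0,0,-0.005,0],[0,0,-0.02,0],[0,0,-0.045,0],[0,0,-0.07,0],[0,0,-0.095,0]]}}

```text
time: 3.95
tool_pos: [0.4281, 0.3308, 0.1823]
tool_rot: [0.0, 0.814, 0.581, -0.001]
contact_force: [1.6, -0.2, -1.4]
gripper_width: 0.13
```

Emit:
{"method": "jog_arm", "body": {"targets": [[0,0,-0.015,0],[0,0,-0.025,0],[0,0,-0.028,0],[0,0,-0.028,0],[0,0,-0.028,0]]}}

```text
time: 4.37
tool_pos: [0.428, 0.331, 0.2087]
tool_rot: [-0.0, 0.814, 0.581, -0.001]
contact_force: [0.1, 0.8, -3.1]
gripper_width: 0.129
```

Run:
```python
from h import *
need(.6217,.030,.21,-13.1)
o=[]
for n,u0,v0 in(("side",155,95),("top",115,180)):
    f=cams.grab_frame(n); o.append(crop(f,u0,v0,100,110,4))
cv2.imwrite("pics/g2.png",np.hstack(o))
```

```text
t 4.3667 pos [0.428  0.331  0.2087] yang -19.02 tilt [-0.002  -0.0014] F [ 0.1  0.8 -3.1] w 0.129
need [-0.2214  0.2812 -0.0013] -5.92
```

View pics/g2.png

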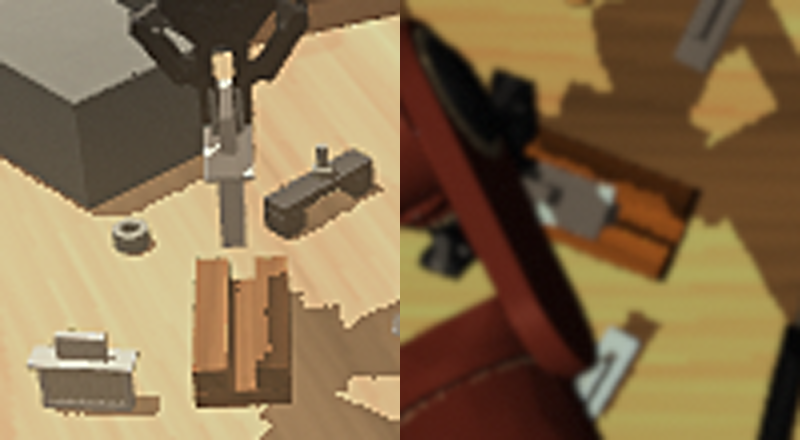

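The cassette hangs upright in the fingers at crop (230,170) and the rest is empty. I carry it to above the slot.

Emit:
{"method": "jog_arm", "body": {"targets": [[-0.01,0.013,-0.001,0],[-0.03,0.038,-0.002,0],[-0.05,0.064,-0.003,0],[-0.07,0.089,-0.004,0],[-0.09,0.114,-0.005,0]]}}

```text
time: 4.88
tool_pos: [0.507, 0.2079, 0.2139]
tool_rot: [-0.0, 0.814, 0.581, -0.001]
contact_force: [0.3, 0.5, -3.3]
gripper_width: 0.129
```

Emit:
{"method": "jog_arm", "body": {"targets": [[-0.02,0.025,0,0],[-0.04,0.051,0,0],[-0.06,0.076,0,0],[-0.08,0.102,0,0],[-0.1,0.127,0,0]]}}

```text
time: 5.3
tool_pos: [0.5946, 0.0717, 0.2136]
tool_rot: [-0.001, 0.814, 0.58, -0.001]
contact_force: [0.4, -0.1, -2.8]
gripper_width: 0.131
```

Emit:
{"method": "jog_arm", "body": {"targets": [[-0.015,0.02,0,-2],[-0.025,0.032,0,-4],[-0.0314,0.0402,0,-5.9],[-0.0314,0.0402,0,-5.9],[-0.0314,0.0402,0,-5.9]]}}

```text
time: 5.72
tool_pos: [0.6217, 0.0303, 0.2138]
tool_rot: [-0.001, 0.784, 0.621, -0.001]
contact_force: [-0.4, 0.7, -2.0]
gripper_width: 0.125
```

Emit:
{"method": "jog_arm", "body": {"targets": [[0,0,0,0],[0,0,0,0]]}}

```text
time: 5.88
tool_pos: [0.6217, 0.0314, 0.2148]
tool_rot: [-0.0, 0.783, 0.622, -0.0]
contact_force: [-0.8, 0.5, -3.5]
gripper_width: 0.128
```

Run:
```python
from h import *
need(.6217,.030,.21,-13.1)
s=manip.state();c=np.array([.6217,.030]);a=np.radians(-13.1);zb=s["tool_pos"][2]-.0725
o=[]
for n,u0,v0 in(("side",280,100),("top",215,105)):
    f=cams.grab_frame(n); im=np.ascontiguousarray(crop(f,u0,v0,100,140 if n=="side" else 140,4))
    # slot mouth, and cassette as it should look if centred at slot
    draw(im,n,rect(c,a,.028,.111,.11),u0,v0,4,(0,255,0))
    draw(im,n,rect(c,a,.018,.1,zb),u0,v0,4,(0,0,255))
    draw(im,n,rect(c,a,.036,.116,zb+.067),u0,v0,4,(255,0,255))
    o.append(im)
cv2.imwrite("pics/s1.png",np.hstack(o))
```

```text
t 5.8833 pos [0.6217 0.0314 0.2148] yang -13.09 tilt [-0.0009  0.0003] F [-0.8  0.5 -3.5] w 0.128
need [-0.0013  0.0003  0.0048] 0.01
```

View pics/s1.png

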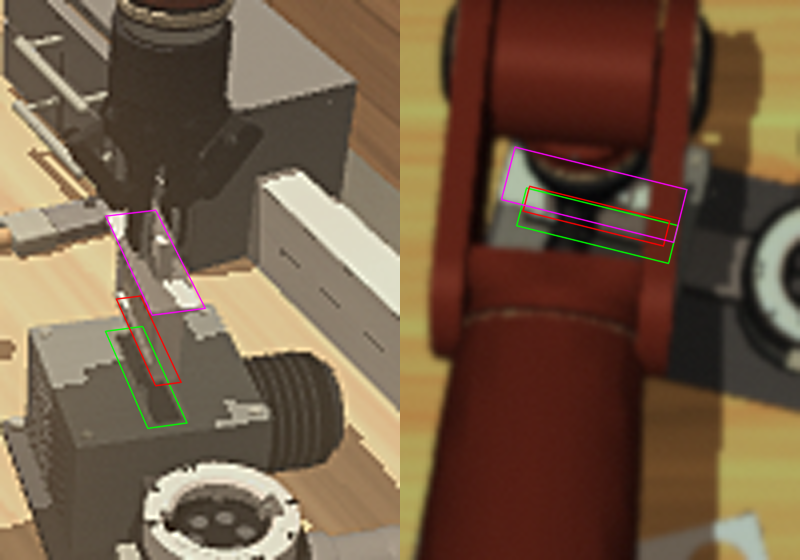

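The cassette overlay agrees with the slot in both views, so I lower it.

Emit:
{"method": "jog_arm", "body": {"targets": [[-0.001,0,0.01,0],[-0.001,0,0.02,0],[-0.001,0,0.028,0],[-0.001,0,0.034,0],[-0.001,0,0.04,0]]}}

```text
time: 6.4
tool_pos: [0.6235, 0.0294, 0.1764]
tool_rot: [0.002, 0.783, 0.622, 0.002]
contact_force: [0.9, 0.1, -0.8]
gripper_width: 0.132
```

Emit:
{"method": "jog_arm", "body": {"targets": [[0,0,0.006,0],[0,0,0.012,0],[0,0,0.016,0],[0,0,0.016,0]]}}

```text
time: 6.73
tool_pos: [0.6229, 0.0291, 0.1585]
tool_rot: [0.001, 0.783, 0.622, 0.001]
contact_force: [6.4, -1.5, -4.6]
gripper_width: 0.128
```

```bash
python3 -c "
from h import *
need(.6217,.030,.1205,-13.1);print(manip.state()['ft_torque'].round(2))"
```

```text
t 6.7333 pos [0.6229 0.0291 0.1585] yang -13.1 tilt [ 0.0023 -0.0009] F [ 6.4 -1.5 -4.6] w 0.128
need [ 0.0006 -0.0014  0.038 ] 0.0
[-0.38 -1.54  0.34]
```

It is inside the slot with small side force. I ease +1 mm along tool y and continue down.

Emit:
{"method": "jog_arm", "body": {"targets": [[0,0.001,0.006,0],[0,0.001,0.013,0],[0,0.001,0.02,0],[0,0.001,0.027,0],[0,0.001,0.032,0]]}}

```text
time: 7.15
tool_pos: [0.6233, 0.0292, 0.1264]
tool_rot: [0.0, 0.783, 0.622, 0.0]
contact_force: [4.3, -0.1, 0.4]
gripper_width: 0.126
```

Emit:
{"method": "jog_arm", "body": {"targets": [[0,0,0.003,0],[0,0,0.005,0],[0,0,0.007,0],[0,0,0.008,0],[0,0,0.008,0]]}}

```text
time: 7.57
tool_pos: [0.6233, 0.0291, 0.1216]
tool_rot: [0.0, 0.783, 0.622, -0.0]
contact_force: [-2.8, -1.8, 9.3]
gripper_width: 0.133
```

```bash
python3 -c "
from h import *
need(.6217,.030,.1205,-13.1);print(manip.state()['ft_torque'].round(2))"
```

```text
t 7.5667 pos [0.6233 0.0291 0.1216] yang -13.12 tilt [ 0.0001 -0.0003] F [-2.8 -1.8  9.3] w 0.133
need [ 0.0005 -0.0018  0.0011] -0.02
[-0.15 -0.1   0.23]
```

Emit:
{"method": "jog_arm", "body": {"targets": [[0,0,0.0015,0],[0,0,0.003,0],[0,0,0.003,0]]}}

```text
time: 7.82
tool_pos: [0.6234, 0.0291, 0.1214]
tool_rot: [0.0, 0.783, 0.622, -0.0]
contact_force: [-9.0, -1.8, 19.6]
gripper_width: 0.127
```

Emit:
{"method": "jog_arm", "body": {"targets": [[0,0,-0.002,0],[0,0,-0.002,0],[0,0,-0.002,0],[0,0,-0.002,0],[0,0,-0.002,0]], "fingers": 1}}

```text
time: 8.23
tool_pos: [0.622, 0.0294, 0.117]
tool_rot: [-0.001, 0.783, 0.622, -0.001]
contact_force: [0.2, -0.4, -0.4]
gripper_width: 0.828
```

Emit:
{"method": "jog_arm", "body": {"targets": [[0,0,0,0],[0,0,0,0],[0,0,0,0],[0,0,0,0]]}}

```text
time: 8.57
tool_pos: [0.623, 0.0293, 0.1182]
tool_rot: [-0.0, 0.783, 0.622, -0.0]
contact_force: [-0.4, 0.4, -1.0]
gripper_width: 0.997
```

Emit:
{"method": "jog_arm", "body": {"targets": [[0,0,-0.01,0],[0,0,-0.035,0],[0,0,-0.06,0],[0,0,-0.085,0],[0,0,-0.1,0]]}}

```text
time: 8.98
tool_pos: [0.6243, 0.0292, 0.2227]
tool_rot: [0.002, 0.783, 0.622, 0.002]
contact_force: [0.4, 0.3, 0.3]
gripper_width: 0.998
```

```bash
python3 -c "
from h import *
need(.4256,-.3017,.20,76.4);print(manip.state()['ft_torque'].round(2))"
```

```text
t 8.9833 pos [0.6243 0.0292 0.2227] yang -13.12 tilt [ 0.005  -0.0003] F [0.4 0.3 0.3] w 0.998
need [-0.3674 -0.1185  0.0219] -89.52
[-0.   -0.   -0.01]
```

Pressing added 10 N with no further descent, so the cassette is home and released. I move to above the cap.

Emit:
{"method": "jog_arm", "body": {"targets": [[-0.015,-0.005,0,0],[-0.045,-0.0145,0,0],[-0.08,-0.026,0,0],[-0.115,-0.037,0,0],[-0.15,-0.048,0,0]]}}

```text
time: 9.4
tool_pos: [0.5401, -0.1072, 0.2169]
tool_rot: [-0.001, 0.783, 0.622, -0.001]
contact_force: [0.5, 0.1, -0.2]
gripper_width: 1.0
```

Emit:
{"method": "jog_arm", "body": {"targets": [[-0.035,-0.0115,0,0],[-0.07,-0.0225,0,0],[-0.105,-0.034,0,0],[-0.14,-0.0455,0,0],[-0.17,-0.055,0,0]]}}

```text
time: 9.82
tool_pos: [0.4474, -0.2606, 0.2171]
tool_rot: [-0.001, 0.784, 0.621, -0.001]
contact_force: [0.5, 0.6, 1.0]
gripper_width: 0.998
```

Emit:
{"method": "jog_arm", "body": {"targets": [[-0.025,-0.008,0,-4],[-0.04,-0.013,0.01,-10],[-0.0474,-0.0155,0.02,-17],[-0.0474,-0.0155,0.02,-24],[-0.0474,-0.0155,0.02,-31]]}}

```text
time: 10.23
tool_pos: [0.4221, -0.3017, 0.1959]
tool_rot: [-0.002, 0.587, 0.81, 0.0]
contact_force: [-0.3, -0.1, -0.0]
gripper_width: 1.001
```

Emit:
{"method": "jog_arm", "body": {"targets": [[0,0,0,-7],[0,0,0,-14],[0,0,0,-21],[0,0,0,-28],[0,0,0,-35]]}}

```text
time: 10.65
tool_pos: [0.4229, -0.3014, 0.1969]
tool_rot: [-0.001, 0.316, 0.949, 0.0]
contact_force: [0.3, 0.2, -0.4]
gripper_width: 0.999
```

Emit:
{"method": "jog_arm", "body": {"targets": [[0,0,0,-7],[0,0,0,-14],[0,0,0,-20],[0,0,0,-23.5],[0,0,0,-23.5]]}}

```text
time: 11.07
tool_pos: [0.4231, -0.3014, 0.197]
tool_rot: [-0.001, 0.118, 0.993, 0.001]
contact_force: [-0.6, 0.3, -0.6]
gripper_width: 1.003
```

Run:
```python
from h import *
from ov import models
need(.4256,-.3017,.10,76.4)
P=np.array([.4256,-.3017]);U=np.array([.6050,-.0462]);ua=np.radians(-13.1)
M,s,n_=models(U,ua,P,0,P,np.radians(-13.6))
o=[]
for n,u0,v0,k,w,h in(("side",262,283,"cap",90,90),("top",332,188,"cap",85,90),("side",280,165,"unit",65,90),("top",237,140,"unit",55,90)):
    im=np.ascontiguousarray(crop(cams.grab_frame(n),u0,v0,w,h,4))
    for Q in M[k]: draw(im,n,Q,u0,v0,4,(0,255,0))
    o.append(im)
a=np.hstack(o[:2]);b=np.hstack(o[2:]);cv2.imwrite("pics/p1.png",cv2.resize(np.hstack([a,b]),None,fx=.67,fy=.67,interpolation=cv2.INTER_AREA))
```

```text
t 11.0667 pos [ 0.4231 -0.3014  0.197 ] yang 76.4 tilt [-0.0017  0.0012] F [-0.6  0.3 -0.6] w 1.003
need [-0.0027  0.0003  0.097 ] 0.0
```

View pics/p1.png

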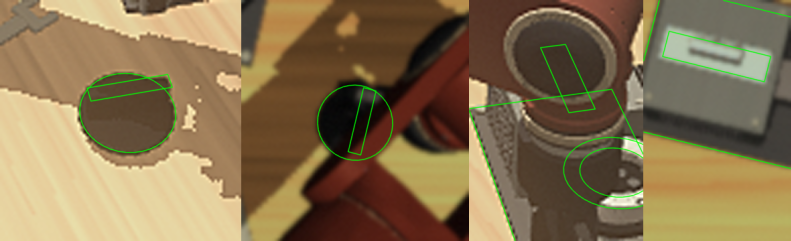

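The cassette strip lies centred on the housing, and the cap overlay fits both views. I descend onto the bar and grip.

Emit:
{"method": "jog_arm", "body": {"targets": [[-0.0025,0,0.02,0],[-0.0025,0,0.05,0],[-0.0025,0,0.08,0],[-0.0025,0,0.11,0],[-0.0025,0,0.135,0]]}}

```text
time: 11.68
tool_pos: [0.4259, -0.3016, 0.0611]
tool_rot: [-0.001, 0.119, 0.993, 0.0]
contact_force: [0.1, 0.5, -0.0]
gripper_width: 0.996
```

Emit:
{"method": "jog_arm", "body": {"targets": [[0,0,0.015,0],[0,0,0.025,0],[0,0,0.031,0],[0,0,0.031,0]]}}

```text
time: 12.02
tool_pos: [0.4262, -0.3018, 0.0314]
tool_rot: [-0.001, 0.119, 0.993, 0.001]
contact_force: [0.6, 0.1, -0.4]
gripper_width: 1.001
```

Emit:
{"method": "jog_arm", "body": {"targets": [[0,0,0,0],[0,0,0,0],[0,0,0,0],[0,0,0,0],[0,0,0,0]], "fingers": 0}}

```text
time: 12.43
tool_pos: [0.427, -0.3026, 0.0331]
tool_rot: [0.001, 0.119, 0.993, -0.0]
contact_force: [-0.1, 0.9, -0.8]
gripper_width: 0.298
```

Emit:
{"method": "jog_arm", "body": {"targets": [[0,0,0,0],[0,0,0,0],[0,0,0,0],[0,0,0,0],[0,0,0,0]]}}

```text
time: 12.85
tool_pos: [0.4271, -0.3026, 0.0329]
tool_rot: [0.0, 0.119, 0.993, -0.0]
contact_force: [0.1, 0.3, 4.4]
gripper_width: 0.15
```

```bash
python3 -c "
from h import *
need(.4256,-.3017,.031,76.4)"
```

```text
t 12.85 pos [ 0.4271 -0.3026  0.0329] yang 76.38 tilt [ 0.0009 -0.0008] F [0.1 0.3 4.4] w 0.15
need [0.0017 0.0005 0.0019] -0.02
```

Emit:
{"method": "jog_arm", "body": {"targets": [[0,0,-0.01,0],[0,0,-0.035,0],[0,0,-0.065,0],[0,0,-0.1,0],[0,0,-0.13,0]]}}

```text
time: 13.27
tool_pos: [0.426, -0.3016, 0.1636]
tool_rot: [-0.001, 0.119, 0.993, 0.0]
contact_force: [-0.2, -1.5, -0.7]
gripper_width: 0.15
```

Emit:
{"method": "jog_arm", "body": {"targets": [[0,0,-0.025,0],[0,0,-0.045,0],[0,0,-0.05,0],[0,0,-0.05,0],[0,0,-0.05,0]]}}

```text
time: 13.68
tool_pos: [0.426, -0.3016, 0.2108]
tool_rot: [-0.001, 0.119, 0.993, 0.001]
contact_force: [-0.2, 0.1, -1.5]
gripper_width: 0.155
```

Run:
```python
from h import *
need(.5867,-.1323,.21,76.9)
```

```text
t 13.6833 pos [ 0.426  -0.3016  0.2108] yang 76.38 tilt [-0.0016  0.0015] F [-0.2  0.1 -1.5] w 0.155
need [-0.1163  0.2024  0.0008] -0.52
```

Emit:
{"method": "jog_arm", "body": {"targets": [[-0.008,0.014,0,0],[-0.024,0.042,0,0],[-0.04,0.07,0,0],[-0.056,0.098,0,0],[-0.07,0.123,0,0]]}}

```text
time: 14.1
tool_pos: [0.5233, -0.1971, 0.209]
tool_rot: [-0.002, 0.119, 0.993, 0.001]
contact_force: [0.5, -0.5, -1.3]
gripper_width: 0.15
```

Emit:
{"method": "jog_arm", "body": {"targets": [[-0.016,0.027,0,-0.5],[-0.03,0.052,0,-0.5],[-0.04,0.07,0.006,-0.5],[-0.0463,0.0794,0.012,-0.5],[-0.0463,0.0794,0.016,-0.5]]}}

```text
time: 14.52
tool_pos: [0.5869, -0.1309, 0.1927]
tool_rot: [-0.002, 0.113, 0.994, 0.001]
contact_force: [-0.1, 0.3, -0.9]
gripper_width: 0.156
```

Emit:
{"method": "jog_arm", "body": {"targets": [[0,0,0,0],[0,0,0,0]]}}

```text
time: 14.68
tool_pos: [0.586, -0.1334, 0.1945]
tool_rot: [-0.002, 0.115, 0.993, 0.0]
contact_force: [-0.0, -0.2, -1.6]
gripper_width: 0.153
```

Run:
```python
from h import *
need(.5867,-.1323,.18,76.9)
c=np.array([.5852,-.1319]);z=manip.state()["tool_pos"][2]-.0325
o=[]
for n,u0,v0 in(("side",285,145),("top",275,125)):
    im=np.ascontiguousarray(crop(cams.grab_frame(n),u0,v0,100,110,4))
    draw(im,n,circ(c,.05,.125),u0,v0,4,(0,255,0)); draw(im,n,circ(c,.042,z+.021),u0,v0,4,(0,0,255)); draw(im,n,rect(c,np.radians(-13.1),.072,.014,z+.059),u0,v0,4,(255,0,255))
    o.append(im)
cv2.imwrite("pics/n1.png",np.hstack(o))
```

```text
t 14.6833 pos [ 0.586  -0.1334  0.1945] yang 76.83 tilt [-0.0033  0.0006] F [-0.  -0.2 -1.6] w 0.153
need [-0.0005  0.0013  0.0145] -0.07
```

View pics/n1.png

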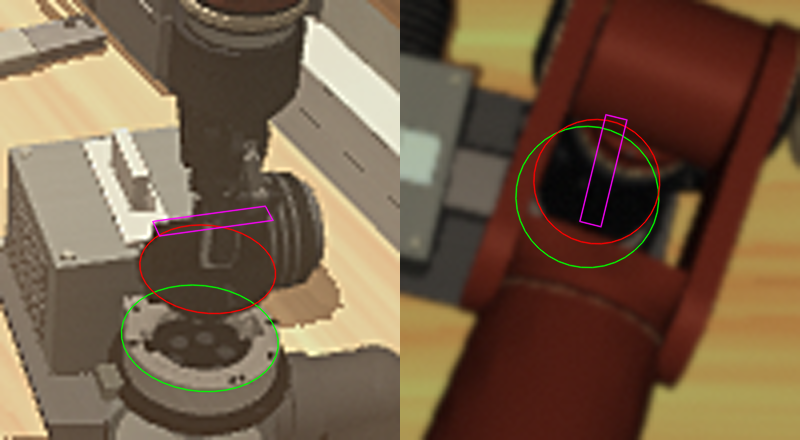

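The disc matches the expected outline in the side view. I lower into the neck in small steps.

Emit:
{"method": "jog_arm", "body": {"targets": [[-0.0005,0.001,0.01,0],[-0.0005,0.001,0.02,0],[-0.0005,0.001,0.027,0],[-0.0005,0.001,0.033,0],[-0.0005,0.001,0.038,0]]}}

```text
time: 15.2
tool_pos: [0.5874, -0.132, 0.1568]
tool_rot: [-0.001, 0.114, 0.993, 0.0]
contact_force: [-0.8, -0.2, -0.4]
gripper_width: 0.15
```

Emit:
{"method": "jog_arm", "body": {"targets": [[0,0,0.004,0],[0,0,0.008,0],[0,0,0.01,0],[0,0,0.01,0]]}}

```text
time: 15.53
tool_pos: [0.5879, -0.1319, 0.1478]
tool_rot: [-0.0, 0.114, 0.993, 0.0]
contact_force: [-0.3, 0.6, -1.2]
gripper_width: 0.155
```

```bash
python3 -c "
from h import *
need(.5867,-.1323,.1405,76.9);print(manip.state()['ft_torque'].round(2))"
```

```text
t 15.5333 pos [ 0.5879 -0.1319  0.1478] yang 76.88 tilt [-0.0007  0.0003] F [-0.3  0.6 -1.2] w 0.155
need [ 0.001  -0.0007  0.0073] -0.02
[ 0.03 -0.08 -0.04]
```

Dropping freely through the gaps, I go on to the seat.

Emit:
{"method": "jog_arm", "body": {"targets": [[0,0,0.003,0],[0,0,0.006,0],[0,0,0.0085,0],[0,0,0.0085,0],[0,0,0.0085,0]]}}

```text
time: 15.95
tool_pos: [0.5885, -0.1322, 0.141]
tool_rot: [0.001, 0.114, 0.993, -0.0]
contact_force: [-0.8, 0.9, 4.0]
gripper_width: 0.152
```

```bash
python3 -c "
from h import *
need(.5867,-.1323,.1405,76.9);print(manip.state()['ft_torque'].round(2))"
```

```text
t 15.95 pos [ 0.5885 -0.1322  0.141 ] yang 76.88 tilt [ 0.0011 -0.0005] F [-0.8  0.9  4. ] w 0.152
need [ 0.0017 -0.0005  0.0005] -0.02
[0.12 0.3  0.03]
```

Seated (contact 4 N at z 0.141). I turn clockwise 40°, in steps.

Emit:
{"method": "jog_arm", "body": {"targets": [[0,0,0.0005,3],[0,0,0.0005,7],[0,0,0.0005,11],[0,0,0.0005,15],[0,0,0.0005,19]]}}

```text
time: 16.37
tool_pos: [0.5892, -0.1323, 0.141]
tool_rot: [0.002, 0.278, 0.961, -0.0]
contact_force: [0.6, 1.0, 4.4]
gripper_width: 0.151
```

Emit:
{"method": "jog_arm", "body": {"targets": [[0,0,0,2],[0,0,0,4],[0,0,0,6],[0,0,0,6],[0,0,0,6]]}}

```text
time: 16.78
tool_pos: [0.5891, -0.1325, 0.1409]
tool_rot: [0.001, 0.326, 0.945, -0.0]
contact_force: [-0.2, -0.1, 5.1]
gripper_width: 0.152
```

```bash
python3 -c "
from h import *
need(.5867,-.1323,.1405,36.9);print(manip.state()['ft_torque'].round(2))"
```

```text
t 16.7833 pos [ 0.5891 -0.1325  0.1409] yang 51.91 tilt [ 0.0027 -0.0011] F [-0.2 -0.1  5.1] w 0.152
need [ 0.002  -0.0013  0.0004] 15.01
[-0.03  0.28 -0.02]
```

Emit:
{"method": "jog_arm", "body": {"targets": [[0,0,0,3],[0,0,0,6],[0,0,0,9],[0,0,0,12],[0,0,0,15]]}}

```text
time: 17.2
tool_pos: [0.5887, -0.1328, 0.1409]
tool_rot: [0.001, 0.448, 0.894, -0.0]
contact_force: [-2.8, -2.1, 6.3]
gripper_width: 0.149
```

Emit:
{"method": "jog_arm", "body": {"targets": [[0,0,0,0],[0,0,0,0],[0,0,0,0],[0,0,0,0],[0,0,0,0]]}}

```text
time: 17.62
tool_pos: [0.5887, -0.1328, 0.1409]
tool_rot: [0.001, 0.447, 0.895, -0.0]
contact_force: [-1.6, -1.4, 5.4]
gripper_width: 0.149
```

Run:
```python
from h import *
need(.5867,-.1323,.1405,36.9);print(manip.state()['ft_torque'].round(3),manip.state()['joint_vel'].round(3))
c=np.array([.5852,-.1319]);z=.108
o=[]
for n,u0,v0 in(("side",285,145),("top",275,125)):
    im=np.ascontiguousarray(crop(cams.grab_frame(n),u0,v0,100,110,4))
    draw(im,n,circ(c,.042,z+.025),u0,v0,4,(0,0,255)); draw(im,n,rect(c,np.radians(-53.1),.072,.014,z+.059),u0,v0,4,(255,0,255))
    o.append(im)
cv2.imwrite("pics/e1.png",np.hstack(o))
```

```text
t 17.6167 pos [ 0.5887 -0.1328  0.1409] yang 36.91 tilt [ 0.0018 -0.0017] F [-1.6 -1.4  5.4] w 0.149
need [ 0.0016 -0.0013  0.0004] 0.01
[-0.14   0.374 -0.128] [-0.001  0.002  0.001 -0.    -0.001  0.   ]
```

View pics/e1.png

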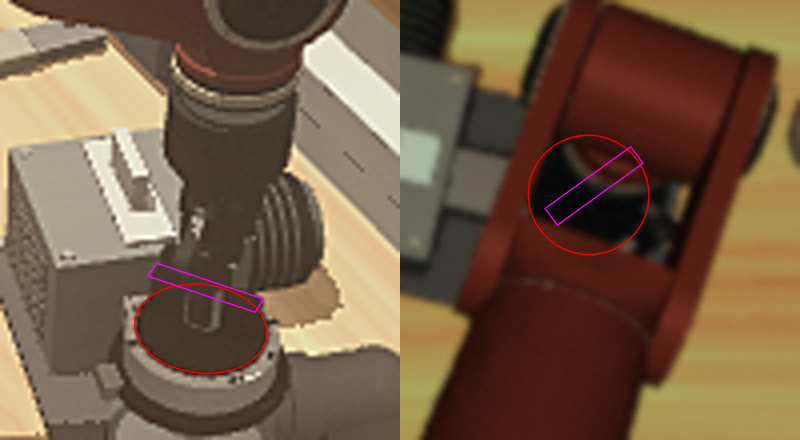

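Run:
```python
from h import *
for i in range(6):
    s=manip.state();print(s["time"],s["contact_force"].round(2),s["ft_torque"].round(3),s["joint_efforts"].round(3)[3:],s["gripper_width"].round(3)); cams.grab_frame("side")
im=crop(cams.grab_frame("side"),305,195,65,55,9);cv2.imwrite("pics/e2.png",im)
```

```text
Traceback (most recent call last):
AttributeError: 'float' object has no attribute 'round'
```

Run:
```python
from h import *
for i in range(6):
    s=manip.state();print(s["time"],s["contact_force"].round(2),s["ft_torque"].round(3),s["joint_efforts"].round(3)[3:]); cams.grab_frame("side")
im=crop(cams.grab_frame("side"),305,195,65,55,9);cv2.imwrite("pics/e2.png",im)
```

```text
17.7167 [-1.57 -0.81  6.56] [-0.138  0.393 -0.013] [ 0.419 -0.459 -0.049]
17.7667 [-1.34 -0.72  5.51] [-0.179  0.395 -0.089] [ 0.419 -0.459 -0.049]
17.8167 [-2.47 -1.71  6.65] [-0.205  0.433 -0.021] [ 0.419 -0.459 -0.048]
17.8667 [-1.45 -1.03  6.04] [-0.142  0.383 -0.024] [ 0.419 -0.459 -0.048]
17.9167 [-0.82 -1.19  5.79] [-0.133  0.387 -0.053] [ 0.419 -0.459 -0.048]
17.9667 [-1.14 -0.91  5.56] [-0.149  0.374 -0.071] [ 0.419 -0.459 -0.048]
```

View pics/e2.png

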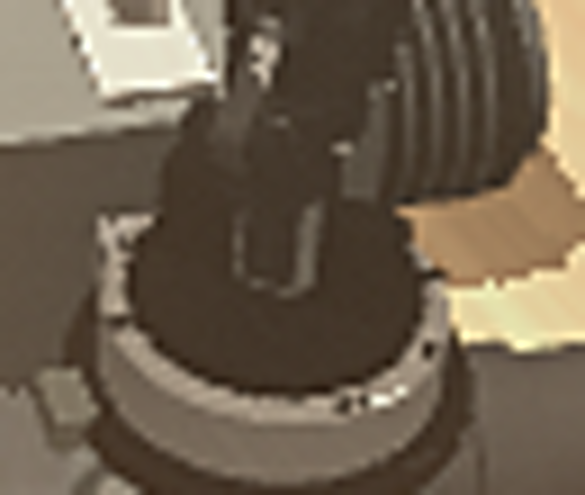

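The disc lies on the collar all round, but the twist reading (about -0.05 N m) does not show the expected spring sign. I test with a small turn on and back, well short of the click.

Emit:
{"method": "jog_arm", "body": {"targets": [[0,0,0,1],[0,0,0,2],[0,0,0,3],[0,0,0,4],[0,0,0,4]]}}

```text
time: 18.48
tool_pos: [0.5886, -0.1329, 0.1409]
tool_rot: [0.001, 0.478, 0.878, -0.001]
contact_force: [-2.5, -0.4, 6.2]
gripper_width: 0.152
```

```bash
cat > m.py <<'E'
from h import *
L=[]
for i in range(4):
    s=manip.state();L.append(np.r_[s["contact_force"],s["ft_torque"],s["joint_efforts"][5]]); cams.grab_frame("side")
print(np.mean(L,0).round(3)); need(.5867,-.1323,.1409,36.9)
E
python3 m.py
```

```text
[-2.146 -0.892  6.118 -0.157  0.451  0.148  0.18 ]
t 18.6833 pos [ 0.5886 -0.1329  0.1409] yang 32.94 tilt [ 0.0015 -0.002 ] F [-1.7 -2.3  6.5] w 0.149
need [ 0.0015 -0.0013  0.    ] -3.96
```

Emit:
{"method": "jog_arm", "body": {"targets": [[0,0,-0.0005,-1],[0,0,-0.0005,-2],[0,0,-0.0005,-3],[0,0,-0.0005,-4],[0,0,-0.0005,-4]]}}

```text
time: 19.1
tool_pos: [0.5887, -0.1327, 0.1409]
tool_rot: [0.001, 0.446, 0.895, -0.0]
contact_force: [-0.8, -2.3, 5.8]
gripper_width: 0.15
```

```bash
python3 m.py
```

```text
[-0.917 -2.301  5.619 -0.309  0.23   0.107  0.084]
t 19.3 pos [ 0.5887 -0.1328  0.1409] yang 36.95 tilt [ 0.0017 -0.0017] F [-0.7 -2.1  4.2] w 0.152
need [ 0.0016 -0.0013  0.    ] 0.05
```

The spring torque is now +0.107 N m at 40°, which matches the purge position (about 0.11 N m). The cap is seated (z 0.1409) and still, so I hand in.

```bash
python3 -c "
from plant import manip
print(manip.job_done())"
```

```text
the job is handed in; nothing more can be done
None
```

I put the filter cassette fully into the slot. I then set the cap into the neck, turned it 40° clockwise to the purge position, and handed in at about 19 s while still gripping it.

**Cassette:** pressing to about 20 N moved it no further down, and the top view showed its head strip centred on the housing.

**Cap:** the tool height at the seat was 0.1409 m, matching the height expected for a seated cap. The side view showed the disc lying on the collar. The cap was at rest, with the fingers closed on the bar.

**Check that disagreed:** just after the turn, the twist on the wrist read about -0.05 N m, the wrong sign for the return spring. After a 4° turn on and back it read +0.15 and then +0.107 N m, close to the expected 0.11. I put the first reading down to friction.

**Not confirmed:** the valve ring angle was never read directly. I inferred it from the tool turn and the spring torque. The other tools and parts were not measured again at the end; nothing in the forces or pictures suggested I had touched them.

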